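# Unpin the keeper of a violin-neck rest

## Robot

A 6-joint arm with a two-finger parallel gripper is mounted at the origin on the work surface. World frame = base frame: x ahead of the robot, y to its left, z up, the work surface at z = 0. Lengths are in m, angles in rad, forces in N, time in s.
With the tool pointing down it reaches from about 0.225 to 0.875 m from the base axis. Payload 3.4 kg.
Tool frame: the origin (TCP) lies on the centre line of the jaws, within the pads' length; the fingertips stand tip_extent ahead of it and the grasp point (between the pads) lies 11 mm behind it (tip_extent is the distance from the TCP to the fingertips, in m); z points along the fingers, y is the line along which they close (so a half turn about z gives the same grasp; the last joint's range is limited). The gripper opens to 85 mm and grips with 20 to 120 N. Pads are 22 mm wide; open, the fingers measure 114 mm over their backs; the gripper's body (76 mm by 85 mm) begins 54 mm behind the grasp point. The pads swing forward as they close: fully open they stand 13 mm farther back than shut.
Start: joints at [-1.455, 0.276, 1.505, -0, 1.361, -0.121], TCP at [0.135, -0.559, 0.239] pointing down, gripper open.
Joint ranges: [-2.89, 2.89], [-0.75, 2.08], [0.22, 2.7], [-1.18, 4.32], [0.11, 2.71], [-2.7, 2.7]. Speed limits (rad/s): [2.57, 2.57, 3.14, 3.14, 3.14, 3.14].

## Interface

Orientations are given as a 3x3 rotation matrix whose columns are the frame's x, y, z axes.
In Python, from workcell import * gives the robot as it stands.
- The arm moves only by the shell command python3 -m crank 'ROWS' [FORCE]. ROWS is JSON, a list that holds one entry, the list of rows, each a list of 7 numbers: the turn, a rotation vector about the tool's x, y, z in rad, then the shift along the tool's x, y, z in mm, then the finger opening in mm, from 0 to 85.4. A call has 1 to 12 rows; each row shifts and turns the commanded pose from where the row before left it, along the tool's axes as they then stand; what a row does not reach is not made up. A row lasts 1/10 s, in which the tool goes at most 50 mm and 8.59 degrees, less where a joint would pass 70% of its speed; a pose out of reach is approached as far as the arm can. A call is refused whole if a number of a shift passes 50 or a number of a turn 0.15, either way. A call with a gripper value outside its range is refused whole. The fingers move at their own pace and stop on an object; FORCE is the grip in N (left out, the last holds). Time passes only in rows, so rows that do not move let the fingers close. It gives the time, the measured TCP pose, the force, the opening and the grip force at its end, in the units of the state.
- read_state(): the state, without advancing time (a new reading comes with each control period).
- snapshot(name): name is "scene" or "top" or "wrist"; returns a dict with "color" (420x560x3 uint8, red, green, blue), "fx", "fy", "cx", "cy" (pixels), "R" (3x3) and "t" (3): a world point X has camera coordinates R X + t; the wrist camera has in their place "hand_eye" (4x4, takes a point from camera to tool coordinates, whose origin is the TCP and whose axes are the flange's). Camera axes: x right, y down, z forward; pixel columns grow to the right and rows downward; lengths in m; the calibration is good to about 2 mm. A picture is of the moment at which its call begins: read the wrist's pose just before it. There is no depth.
- close_job(): hands the job in; it is judged then, once.
Trained networks look in the newest picture that a camera, given by its name, has taken for a name from the list of things; names that differ only in an ending like _2 or _b are one class to them, and where a whole thing is asked for, a point or a joint stands for the part that bears it (a point fixed in the world has none). Each returns a list of dicts, best first, with "score" (0 to 1); they miss things now and then, are a little off and sometimes report something else, mostly with a low value. They report only what shows in the picture. A call takes as long as a camera call. They do not tell look-alikes from the thing itself.
- trace(camera, label): "pixels" (420x560 bool, what is visible of it) and "uv" ([column, row] in pixels, amid what is visible of it).
- spot_point(camera, label): "uv" ([column, row] in pixels: a listed point, or the origin of a listed thing).
The state is a dict: "time_s": time; "qpos": joint angles; "qvel": joint speeds; "joint_torque": joint torques, N m; "position": TCP position; "tool_rot": TCP orientation; "force": force on the tool from outside, world axes, zero at the start; "ft_torque": the same for the moment, N m; "finger_gap": finger opening in m; "finger_force": force on a finger pad.
Only numpy, scipy, OpenCV 4.12 (cv2) and the standard library are available. Lean on these libraries where they do the work, as an engineer would, in place of code of your own. Each camera call takes 0.05 s, during which the arm holds its last target. There are 200 camera calls.

## Task

Free the violin neck on the sloping rest: draw the yellow-handled locking pin out of the keeper bar and park it in the free notch of the pin stand, slid fully in and hanging upright by its collar, while the keeper is still shut. Then swing the keeper bar by its red knob down the slope, all the way open to its stop. Leave everything else on the bench, and the tool already on the stand, where it is.

Things in the scene. Friction and masses are not known exactly. Their poses are not given: they have to be found in the camera images.
- pin: locking pin, 154 mm long: round yellow handle (diameter 24, from 6 to 76 mm above the origin), brass collar (diameter 34, 6 mm thick), steel shank (diameter 12, 78 mm below the origin). Origin: axis at the collar's underside; z towards the handle. Starts fully down in a 15 mm bore, 58 mm deep, through keeper bar and rest, tilted 30 degrees, handle leaning to the rest's -x
- rest: wooden neck rest, fixed: board 200 (up the slope) x 240 mm sloping 30 degrees, rising towards its +x, with a violin neck up its middle; its top, the scroll, is 215 mm above the bench. Origin on the bench under the board's centre, where the board is 120 mm high; z up, x level uphill, y along the shut keeper bar
- keeper (a joint): steel keeper bar across the neck, 30 mm wide, 14 thick, turning in the slope's plane about a pivot at its +y end; the pin locks its -y end, 170 mm from the pivot. 0: shut. It opens as the free end swings down the slope (rest's -x), to its stop at 1.5 rad, where it points down the slope. Stiff: stays where left; about 3 N at the knob
- keeper_knob (a point): centre of the top of the red upright knob on the keeper bar, diameter 22 mm, 40 mm tall, 115 mm from the pivot; z is the slope's normal (along the knob), y along the bar towards the pivot
- keeper_pivot (a point): point on the keeper's turning axis at the bar's top face; z is the slope's normal (the axis)
- stand: fixed wooden pin stand: level plate 12 mm thick, top 125 mm above the bench, with two side notches 16 mm wide and 53 long, mouths flared to 32, open towards its -x, at y = +32 mm (free) and y = -32 mm (a dark tool hangs there). Upright behind (+x). Origin on the bench, z up; the plate spans x -45 to +57, y -64 to +64 mm, the base x -45 to +65
- notch (a point): where the parked pin's axis meets the plate's top in the free notch, 8 mm short of its closed end; axes as the stand's. The pin parks upright with its collar on the plate and its shank hanging through, room below for it
- reamer: dark tool with a steel-dark shank, 136 mm long, already hanging in the stand's other notch, 64 mm from the free one; a bystander. Origin under its collar (radius 15 mm); its dark handle (diameter 24) ends 51 mm above the origin
- varnish_jar: amber jar, black lid, 84 mm diameter, 115 mm tall; bystander. Origin: centre of underside
- white_bottle: white jar, red lid, 66 mm diameter, 130 mm tall; bystander. Origin: centre of underside
- solvent_tin: steel bottle, red cap, 70 mm diameter, 150 mm tall; bystander. Origin: centre of underside
- gouge: gouge lying flat along its x, from -95 to +105 mm, 24 mm wide, 22 mm high; bystander. Origin: underside near the ferrule
- sanding_block: cork and red sanding block 90 x 55 x 29 mm; bystander. Origin: centre of underside
- peg_cup: blue ceramic cup, 72 mm diameter, 70 mm tall; bystander. Origin: centre of underside
Not all that is in view belongs to the job. What is meant by the pin is not green, and is the larger of those in its own colour.

How it is judged:
On the way, in this order (a step that is already met when the one before it is completed fails the run):
1. the pin hangs let go in the free notch, the keeper still shut (x of pin in the frame of stand between -0.014 and 0.012 m and y of pin in the frame of stand between 0.025 and 0.039 m and z of pin in the frame of stand between 0.119 and 0.131 m and angle between pin's own z axis and vertical below 0.12 rad and linear speed of pin below 0.03 m/s and contact force between the fingers and pin below 0.1 N and value of joint keeper below 0.2 rad), for 0.2 s.
2. the keeper is swung open (value of joint keeper above 1.3 rad), for 0.2 s.
At the end, for the whole second after the job is handed in: The pin hangs at rest and released in the free notch: axis within 7 mm of the notch's centre line and no more than 14 mm out from the notch point, collar within 6 mm of the plate's top, within 0.12 rad of upright; the keeper bar stands open by more than 1.3 rad (x of pin in the frame of stand between -0.014 and 0.012 m and y of pin in the frame of stand between 0.025 and 0.039 m and z of pin in the frame of stand between 0.119 and 0.131 m and angle between pin's own z axis and vertical below 0.12 rad and linear speed of pin below 0.03 m/s and contact force between the fingers and pin below 0.1 N and value of joint keeper above 1.3 rad and angular speed of pin below 0.3 rad/s); the robot touches nothing.
It fails at once if a bystander is shifted by more than 20 mm (distance of any of reamer, varnish_jar, white_bottle, solvent_tin, gouge, sanding_block, peg_cup from where it was at the start of the episode above 0.02 m).
It fails at once if a standing bystander is tipped (angle between any of reamer, varnish_jar, white_bottle, solvent_tin, gouge, sanding_block, peg_cup's own z axis and vertical above 0.35 rad).
It also fails if it takes over 56 s, if anything falls off the work surface, if the arm or the gripper's body presses on something with over 40 N, if the wrist force passes 120 N, or if a joint passes its speed limit or range.

## Working session

There is one attempt and no reset: what is moved stays moved. The work goes in short steps, Python scripts to look and compute and a shell command to move; the robot and the scene stay as the last step left them, time stands still between calls to the robot, and variables do not carry over. Pictures are saved under pics/ and viewed, at most 11 in all, crops included, and the job is handed in when it is done.

```bash
ls; mkdir -p pics; cat > h.py <<'E'
from workcell import *
import numpy as np, cv2
def cam(n):
    st=read_state(); s=snapshot(n)
    K=np.array([[s["fx"],0,s["cx"]],[0,s["fy"],s["cy"]],[0,0,1]])
    if n=="wrist":
        T=np.eye(4);T[:3,:3]=st["tool_rot"];T[:3,3]=st["position"]
        M=np.linalg.inv(T@np.array(s["hand_eye"])); R,t=M[:3,:3],M[:3,3]
    else: R,t=np.array(s["R"]),np.array(s["t"])
    return dict(K=K,R=R,t=t,P=K@np.c_[R,t],img=s["color"])
def save(c,f,crop=None,size=None):
    im=c["img"][...,::-1]
    if crop: im=im[crop[1]:crop[3],crop[0]:crop[2]]
    if size: im=cv2.resize(im,size,interpolation=cv2.INTER_CUBIC)
    cv2.imwrite(f,im)
def tri(obs): # [(cam,uv)]
    A=[]
    for c,(u,v) in obs:
        A+= [u*c["P"][2]-c["P"][0], v*c["P"][2]-c["P"][1]]
    A=np.array(A); A=A/np.linalg.norm(A[:,:3],axis=1)[:,None]
    return np.linalg.lstsq(A[:,:3],-A[:,3],rcond=None)[0]
def proj(c,X):
    x=c["P"]@np.r_[X,1]; return x[:2]/x[2]
def atz(c,uv,z):
    C=-c["R"].T@c["t"]; d=c["R"].T@np.linalg.inv(c["K"])@np.r_[uv,1]
    return C+d*(z-C[2])/d[2]
E
python3 - <<'E'
from h import *
names="pin rest keeper_knob keeper_pivot stand notch reamer varnish_jar white_bottle solvent_tin gouge sanding_block peg_cup".split()
for n in ["scene","top"]:
    c=cam(n); save(c,f"pics/{n}0.png",size=(784,588))
    print(n,"C",-c["R"].T@c["t"])
    for l in names:
        print(l,[(np.round(d["uv"],1).tolist(),round(d["score"],2)) for d in spot_point(n,l)][:3])
E
```

```text
pics
scene C [ 1.29015607 -0.61300736  0.79517727]
pin [([288.0, 239.6], 0.73), ([207.0, 263.8], 0.58), ([138.4, 246.7], 0.51)]
rest [([312.9, 279.1], 0.68)]
keeper_knob [([295.7, 215.5], 0.66), ([226.4, 331.7], 0.35), ([383.3, 250.2], 0.17)]
keeper_pivot [([328.3, 209.7], 0.96)]
stand [([159.5, 312.8], 0.96)]
notch [([165.0, 262.3], 0.68)]
reamer [([140.9, 279.3], 0.75), ([313.9, 279.1], 0.65)]
varnish_jar [([359.1, 210.2], 0.74)]
white_bottle [([426.4, 251.2], 0.93)]
solvent_tin [([218.1, 373.8], 0.64)]
gouge [([261.4, 237.2], 0.65), ([358.9, 214.7], 0.35), ([285.9, 243.1], 0.34)]
sanding_block [([230.3, 328.9], 0.87), ([310.7, 281.1], 0.35)]
peg_cup [([384.4, 253.2], 0.97), ([161.9, 313.2], 0.56)]
top C [ 0.3219793  -0.02131291  1.04347625]
pin [([316.1, 140.2], 0.78), ([355.8, 239.2], 0.78), ([404.7, 316.4], 0.77)]
rest [([283.3, 165.2], 0.9), ([417.5, 215.1], 0.66)]
keeper_knob [([298.5, 149.0], 0.58)]
keeper_pivot [([243.1, 159.7], 0.75), ([287.5, 253.2], 0.44)]
stand [([414.9, 212.5], 0.68)]
notch [([422.3, 207.4], 0.81)]
reamer [([448.0, 199.3], 0.78)]
varnish_jar [([161.5, 213.5], 0.74)]
white_bottle [([163.4, 129.3], 0.56)]
solvent_tin [([414.4, 125.5], 0.74), ([298.3, 149.2], 0.73)]
gouge [([286.2, 252.4], 0.87)]
sanding_block [([383.8, 156.4], 0.66)]
peg_cup [([201.9, 156.0], 0.62), ([241.5, 161.6], 0.39)]
```

View pics/scene0.png

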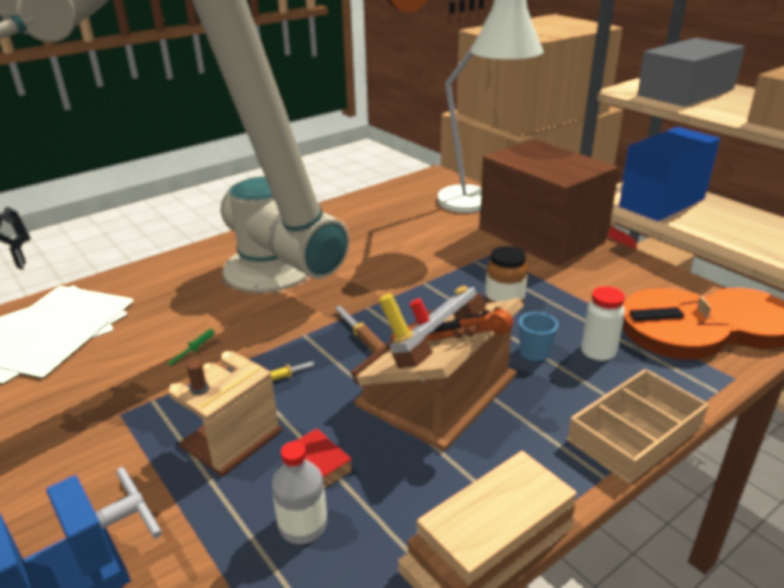

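View pics/top0.png

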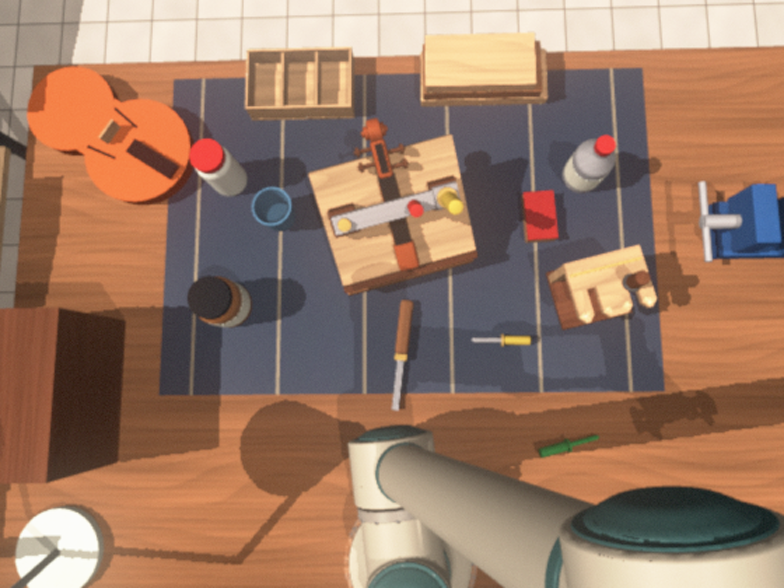

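Scene view: the yellow pin in the keeper is at about (395,315) of 784x588, with the red knob at (420,310). The stand is at (228,400), and its free notch lies nearer the rest. Top view: pin (452,200), knob (415,208), pivot (345,225). Stand notches open toward the robot; free notch is at (590,305), reamer at (640,285). The small yellow screwdriver and the green one are decoys.

```bash
cat > m.py <<'E'
from h import *
def near(n,l,uv,r=25):
    b=[d for d in spot_point(n,l) if np.hypot(*(np.array(d["uv"])-uv))<r]
    return np.array(b[0]["uv"]) if b else None
def axis_mask(n,l,uv):
    b=[d for d in trace(n,l) if np.hypot(*(np.array(d["uv"])-uv))<30]
    return b[0] if b else None
S=cam("scene");T=cam("top")
E
python3 - <<'E'
from m import *
g={"pin":((288,240),(316,140)),"keeper_knob":((296,215),(298,149)),"keeper_pivot":((328,210),(243,160)),"stand":((160,313),(415,212)),"notch":((165,262),(422,207)),"rest":((313,279),(283,165)),"reamer":((141,279),(448,199)),
"peg_cup":((384,253),(202,156)),"sanding_block":((230,329),(384,156)),"solvent_tin":((218,374),(414,125)),"gouge":((261,237),(286,252)),"varnish_jar":((359,210),(161,213))}
X={}
for l,(a,b) in g.items():
    u,v=near("scene",l,a),near("top",l,b)
    if u is None or v is None: print(l,u,v); continue
    X[l]=p=tri([(S,u),(T,v)])
    print(l,np.round(p*1000,1),"res",np.round(proj(S,p)-u,1),np.round(proj(T,p)-v,1))
d=X["keeper_pivot"]-X["pin"]; print("yaw keeper y",np.degrees(np.arctan2(-d[0],d[1])),np.linalg.norm(d))
d=X["notch"]-X["reamer"]; print("yaw stand y",np.degrees(np.arctan2(-d[0],d[1])),np.linalg.norm(d))
for n,l,uv in [("scene","pin",(283,228)),("top","pin",(322,145))]:
    m=axis_mask(n,l,uv)
    if m is not None:
        ys,xs=np.nonzero(m["pixels"]); r=cv2.minAreaRect(np.c_[xs,ys].astype(np.float32)); print(n,m["uv"],m["score"],r,xs.min(),xs.max(),ys.min(),ys.max())
E
```

```text
pin [604.3 -68.  165.5] res [ 1.2 -0.2] [1.  0.7]
keeper_knob [572.5 -16.6 195.2] res [-0.5  0.1] [-0.5 -0.3]
keeper_pivot [561.7  95.4 164.3] res [-0.1  0. ] [-0.1 -0.1]
stand [ 459.1 -328.1   -2.1] res [-1.  -0.1] [-0.9 -0.4]
notch [ 454.3 -304.4  120.9] res [0.7 0. ] [0.7 0.3]
rest [ 5.95e+02  1.39e+01 -3.00e-01] res [ 0.1 -0. ] [0.1 0. ]
reamer [ 471.3 -368.1  126.9] res [0.7 0.1] [0.6 0.3]
peg_cup [622.3 247.9 -15. ] res [-2.4  0.8] [-2.  -1.5]
sanding_block [228.  330.5] None
solvent_tin [ 699.7 -330.4    1.9] res [ 0. -0.] [0. 0.]
gouge [361.   16.8  -3.6] res [-0.9  0.1] [-0.9 -0.5]
varnish_jar None [163.3 216.4]
yaw keeper y 14.61816919292603 0.1688322476071439
yaw stand y 14.891650210144336 0.0662290340662425
scene [282.7, 229.6] 0.64 ((288.4071960449219, 241.53646850585938), (67.37975311279297, 13.728583335876465), 68.5522689819336) 271 303 210 272
top [320.7, 139.9] 0.78 ((322.0000305175781, 142.50001525878906), (20.50609588623047, 13.435027122497559), 45.0) 313 330 133 151
```

```bash
cat > plan.py <<'E'
from h import *
from scipy.spatial.transform import Rotation as Ro
yaw=np.radians(14.7)
ex=np.array([np.cos(yaw),np.sin(yaw),0]); ey=np.array([-np.sin(yaw),np.cos(yaw),0]); ez=np.array([0,0,1.])
nn=-.5*ex+np.sqrt(.75)*ez; s=np.sqrt(.75)*ex+.5*ez
def rot(y,z): return np.c_[np.cross(y,z),y,z]
def go(R,p):
    st=read_state(); R0=np.array(st["tool_rot"]); p0=np.array(st["position"])
    print("t",st["time_s"],"p",np.round(p0*1e3,1),"gap",st["finger_gap"],"F",np.round(st["force"],1),"ff",st["finger_force"])
    print("turn",np.round(Ro.from_matrix(R0.T@R).as_rotvec(),3),"shift before",np.round(R0.T@(p-p0)*1e3,1),"shift after",np.round(R.T@(p-p0)*1e3,1))
E
python3 - <<'E'
from plan import *
import workcell; print([a for a in dir(workcell) if a[0]!='_'], getattr(workcell,'tip_extent',None))
st=read_state(); print(np.round(st["tool_rot"],3), {k:v for k,v in st.items() if k not in("tool_rot",)}.keys(), st.get("tip_extent"))
pin=np.array([.6045,-.069,.165])
for sg in(1,-1):
    go(rot(sg*s,-nn),pin+nn*(.045-.011+.10))
E
```

```text
['PlanningError', 'close_job', 'read_state', 'snapshot', 'spot_point', 'tip_extent', 'trace'] 0.008
[[ 0.972  0.235 -0.   ]
 [ 0.235 -0.972 -0.   ]
 [-0.     0.    -1.   ]] dict_keys(['time_s', 'qpos', 'qvel', 'joint_torque', 'position', 'force', 'ft_torque', 'finger_force', 'finger_gap']) None
t 2.8 p [ 134.9 -559.   239.3] gap 0.0852799596224517 F [ 0.1 -0.3 -0.6] ff 0.0
turn [-0.407  0.416 -1.551] shift before [ 504.5 -364.8  -41.8] shift after [354.8 463.9 219.6]
t 2.8 p [ 134.9 -559.   239.3] gap 0.0852799596224517 F [ 0.1 -0.3 -0.6] ff 0.0
turn [0.413 0.405 1.512] shift before [ 504.5 -364.8  -41.8] shift after [-354.8 -463.9  219.6]
```

```bash
python3 -m crank '[[[-0.034,0.0347,-0.129,0,0,-5,60],[-0.034,0.0347,-0.129,0,0,-5,60],[-0.034,0.0347,-0.129,0,0,-5,60],[-0.034,0.0347,-0.129,0,0,-5,60],[-0.034,0.0347,-0.129,0,0,-5,60],[-0.034,0.0347,-0.129,0,0,-5,60],[-0.034,0.0347,-0.129,0,0,-5,60],[-0.034,0.0347,-0.129,0,0,-5,60],[-0.034,0.0347,-0.129,0,0,-5,60],[-0.034,0.0347,-0.129,0,0,-5,60],[-0.034,0.0347,-0.129,0,0,-5,60],[-0.034,0.0347,-0.129,0,0,-5,60]]]' 40; python3 -c "
from plan import *
pin=np.array([.6045,-.069,.165])
go(rot(s,-nn),pin+nn*(.034+.10))"
```

```text
time_s: 4.0
position: [0.1197, -0.5583, 0.297]
tool_rot: [[-0.256, 0.836, 0.485], [0.967, 0.222, 0.128], [-0.001, 0.502, -0.865]]
force: [-0.4, 1.3, -0.4]
finger_gap: 0.0604
finger_force: 0.0
t 4.0 p [ 119.7 -558.3  297. ] gap 0.060427635469377856 F [-0.4  1.3 -0.4] ff 0.0
turn [ 0.002 -0.     0.003] shift before [349.  447.9 277.9] shift after [350.3 447.6 276.8]
```

```bash
python3 -m crank '[[[0,0,0,25,32,20,60],[0,0,0,25,32,20,60],[0,0,0,25,32,20,60],[0,0,0,25,32,20,60],[0,0,0,25,32,20,60],[0,0,0,25,32,20,60],[0,0,0,25,32,20,60],[0,0,0,25,32,20,60],[0,0,0,25,32,20,60],[0,0,0,25,32,20,60],[0,0,0,25,32,20,60],[0,0,0,0,0,0,60]]]'; python3 - <<'E'
from m import *
from plan import *
pin=np.array([.6045,-.069,.165])
go(rot(s,-nn),pin+nn*(.034+.10))
W=cam("wrist"); save(W,"pics/w1.png")
for l in ["pin","keeper_knob","keeper_pivot"]:
    print(l,[(np.round(d["uv"],1).tolist(),round(d["score"],2)) for d in spot_point("wrist",l)][:3])
for X in (pin,pin+nn*.076,np.array([.5725,-.0166,.1952]),np.array([.5617,.0954,.1643])): print(proj(W,X))
E
```

```text
time_s: 5.2
position: [0.4544, -0.1818, 0.2832]
tool_rot: [[-0.261, 0.835, 0.484], [0.965, 0.224, 0.133], [0.002, 0.502, -0.865]]
force: [-0.4, -0.5, -1.0]
finger_gap: 0.0599
finger_force: 0.0
t 5.3 p [ 452.8 -186.5  282.9] gap 0.05991498759049466 F [-0.5 -1.3  0.3] ff 0.0
turn [ 0.001 -0.001  0.001] shift before [75.  94.  56.5] shift after [75.1 93.9 56.4]
pin [([378.9, 101.2], 0.71), ([89.4, 146.9], 0.65), ([293.0, 34.6], 0.33)]
keeper_knob [([401.1, 21.8], 0.93)]
keeper_pivot [([262.5, 229.6], 0.75)]
[380.23321691 101.57644484]
[411.84122302 100.30395696]
[399.78218854  20.6543321 ]
[ 398.48593048 -127.68761018]
```

View pics/w1.png

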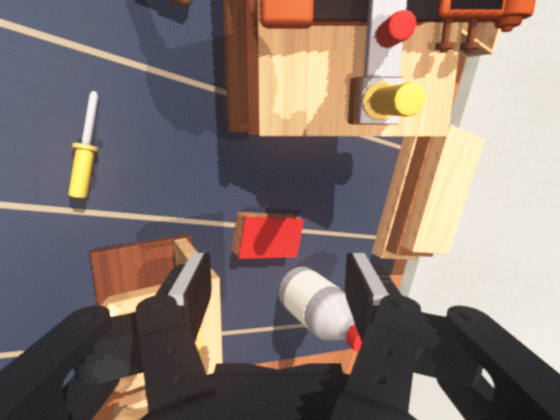

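The wrist view shows the pin collar at (378,101), handle top at (410,99), and knob at (400,24). These agree with my estimate to about 1 px.

```bash
python3 -m crank '[[[0,0,0,25,31,19,60],[0,0,0,25,31,19,60],[0,0,0,25,32,18,60],[0,0,0,0,0,0,60],[0,0,0,0,0,0,60]]]'; python3 - <<'E'
from m import *
from plan import *
pin=np.array([.6045,-.069,.165])
go(rot(s,-nn),pin+nn*(.034+.10))
W=cam("wrist"); save(W,"pics/w2.png")
for l in ["pin","keeper_knob","keeper_pivot"]:
    print(l,[(np.round(d["uv"],1).tolist(),round(d["score"],2)) for d in spot_point("wrist",l)][:3])
for X in (pin,pin+nn*.076,np.array([.5725,-.0166,.1952]),np.array([.5617,.0954,.1643])): print(proj(W,X))
E
```

```text
time_s: 6.0
position: [0.5396, -0.0882, 0.2812]
tool_rot: [[-0.252, 0.838, 0.484], [0.968, 0.218, 0.127], [0.001, 0.5, -0.866]]
force: [0.2, 0.0, -0.9]
finger_gap: 0.0602
finger_force: 0.0
t 6.1 p [539.1 -89.5 281.2] gap 0.060564911652825446 F [0.3 0.7 0.2] ff 0.0
turn [ 0.     0.002 -0.005] shift before [3.2 1.2 0.9] shift after [3.2 1.2 0.9]
pin [([277.2, 190.0], 0.72)]
keeper_knob [([281.3, 124.5], 0.8)]
keeper_pivot []
[278.57596326 192.69455161]
[278.9466538  224.10432907]
[278.08140245 120.06336153]
[277.43051647 -51.66399948]
```

View pics/w2.png

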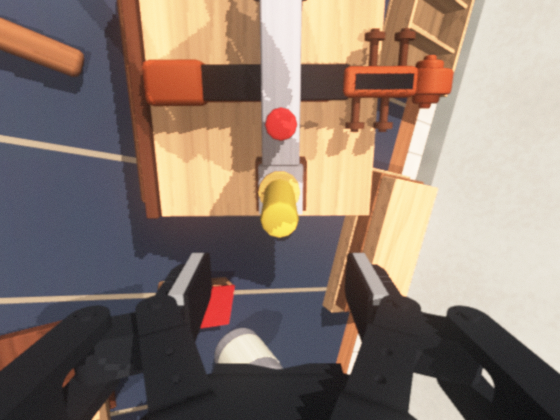

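Pin handle top at (280,222), collar (277,190), knob (281,124). All are centred on the jaws. Descending.

```bash
python3 -m crank '[[[0,0,0,3,1,20,60],[0,0,0,0,0,25,60],[0,0,0,0,0,25,60],[0,0,0,0,0,20,60],[0,0,0,0,0,10,60],[0,0,0,0,0,0,60],[0,0,0,0,0,0,15],[0,0,0,0,0,0,15],[0,0,0,0,0,0,15],[0,0,0,0,0,0,15],[0,0,0,0,0,0,15]]]' 40; python3 -c "
from plan import *
pin=np.array([.6045,-.069,.165])
go(rot(s,-nn),pin+nn*(.034))"
```

```text
time_s: 7.4
position: [0.5882, -0.0724, 0.1965]
tool_rot: [[-0.251, 0.837, 0.486], [0.968, 0.218, 0.125], [-0.001, 0.502, -0.865]]
force: [-6.0, -1.6, 6.3]
finger_gap: 0.0231
finger_force: 39.2
t 7.4 p [588.2 -72.4 196.5] gap 0.02309647385788757 F [-6.  -1.6  6.3] ff 39.19695496559143
turn [ 0.002  0.002 -0.002] shift before [-0.8 -1.3  1.6] shift after [-0.8 -1.3  1.6]
```

```bash
python3 -m crank '[[[0,0,0,0,0,-5,15],[0,0,0,0,0,-8,15],[0,0,0,0,0,-10,15],[0,0,0,0,0,-10,15],[0,0,0,0,0,-10,15],[0,0,0,0,0,0,15]]]' 50; python3 -c "
from plan import *
pin=np.array([.6045,-.069,.165])
go(rot(s,-nn),pin+nn*(.034+.095))"
```

```text
time_s: 8.0
position: [0.5671, -0.0777, 0.2343]
tool_rot: [[-0.251, 0.837, 0.486], [0.968, 0.218, 0.126], [-0.001, 0.502, -0.865]]
force: [0.3, 0.0, -2.5]
finger_gap: 0.0231
finger_force: 49.2
t 8.0 p [567.1 -77.7 234.3] gap 0.023107603087073252 F [ 0.3  0.  -2.5] ff 49.19877111911774
turn [ 0.003  0.002 -0.002] shift before [ -1.2  -1.3 -49.8] shift after [ -1.1  -1.4 -49.8]
```

Force is -2.5 N, the pin's weight, so it draws freely. Continuing.

```bash
python3 -m crank '[[[0,0,0,0,0,-10,15],[0,0,0,0,0,-15,15],[0,0,0,0,0,-20,15],[0,0,0,0,0,-25,15],[0,0,0,0,0,-25,15],[0,0,0,0,0,0,15],[0,0,0,0,0,0,15]]]' 50; python3 - <<'E'
from m import *
from plan import *
st=read_state(); R=np.array(st["tool_rot"]); p=np.array(st["position"])
u=near("scene","pin",np.array(proj(S,p-nn*.034)),40); v=near("top","pin",np.array(proj(T,p-nn*.034)),40)
print(u,v,proj(S,p-nn*.034),proj(T,p-nn*.034))
if u is not None and v is not None: 
    q=tri([(S,u),(T,v)]); print("pin in tool",R.T@(q-p)*1e3)
# stand refinement: notch/reamer now less occluded by arm
for a,b,l in [((165,262),(422,207),"notch"),((160,313),(415,212),"stand"),((141,279),(448,199),"reamer")]:
    u,v=near("scene",l,a),near("top",l,b); 
    if u is not None and v is not None: print(l,tri([(S,u),(T,v)])*1e3,u,v)
save(T,"pics/stand.png",(370,150,500,250),(780,600))
nt=np.array([.4545,-.3055,.125]); print(proj(T,nt),proj(T,nt-.045*ex),proj(T,nt+.064*(-ey)))
for sg in(1,):go(rot(ex,-ez),np.array([.454,-.305,.31])-.12*ex)
E
```

```text
time_s: 8.7
position: [0.5208, -0.0894, 0.3147]
tool_rot: [[-0.251, 0.838, 0.484], [0.968, 0.217, 0.126], [0.001, 0.501, -0.866]]
force: [-0.8, -0.7, -2.6]
finger_gap: 0.0232
finger_force: 49.7
[262.2 185.9] [327.9 153.2] [262.29090557 185.06386747] [330.5246481  154.46508457]
pin in tool [ 1.83914445  0.81306476 36.56359986]
notch [ 450.75819738 -305.0831408   113.85279206] [163.6 266.5] [421.2 209.5]
stand [ 453.0378356  -334.08275122   -4.70057428] [161.6 311.1] [419.9 215.5]
[423.39516557 207.45732535] [429.52926894 226.45825902] [450.50499186 200.03043222]
t 9.2 p [521.3 -89.4 314.5] gap 0.02309762828328874 F [ 0.5 -0.4 -2.2] ff 49.67745065689087
turn [ 0.524 -0.001 -0.002] shift before [-192.  -209.4 -116.1] shift after [-191.5 -239.8    4.5]
```

View pics/stand.png

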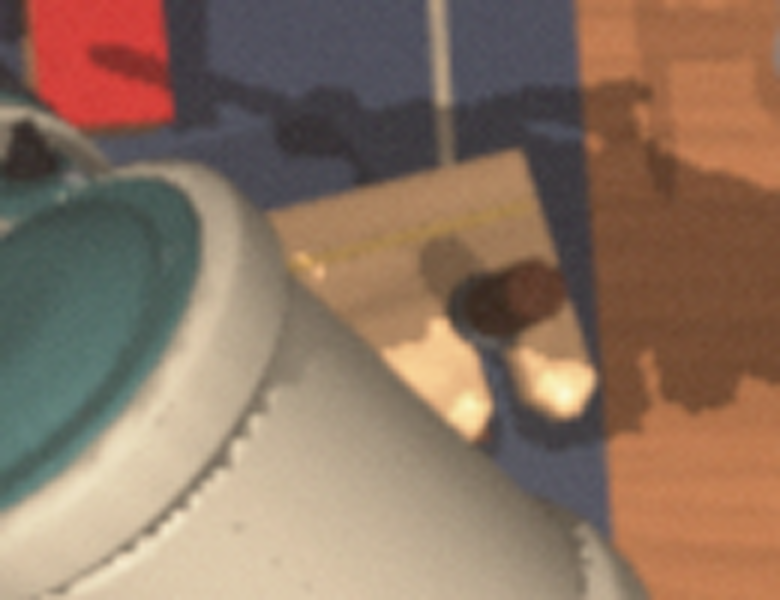

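Top crop: stand plate's back edge runs (270,212)-(525,150), reamer at (535,290); the arm hides the free notch here. I'll look with the wrist camera from the stand's -y side.

```bash
python3 -m crank '[[[0,0,0,0,15,-26,15],[0,0,0,0,20,-34,15],[0.131,0,0,-20,0,0,15],[0.131,0,0,-20,0,0,15],[0.131,0,0,-20,0,0,15],[0.131,0,0,-20,0,0,15],[0,0,0,0,0,0,15]]]' 50; python3 - <<'E'
from plan import *
go(rot(ex,-ez),np.array([.454,-.305,.37])-.10*ey)
E
```

```text
time_s: 9.9
position: [0.5464, -0.1685, 0.3811]
tool_rot: [[-0.252, 0.968, -0.002], [0.968, 0.252, 0.001], [0.002, -0.002, -1.0]]
force: [-0.5, 0.2, -2.5]
finger_gap: 0.0228
finger_force: 50.1
t 9.9 p [ 546.4 -168.5  381.1] gap 0.022765334201066592 F [-0.5  0.2 -2.5] ff 50.08495330810547
turn [-0.002 -0.002 -0.001] shift before [-208.8 -123.6   10.9] shift after [-208.6 -124.    11.1]
```

```bash
cat > w.py <<'E'
from m import *
from plan import *
def wlook(f=None):
    W=cam("wrist")
    if f: save(W,f)
    out={}
    for l,X in [("notch",(.454,-.305,.125)),("stand",(.459,-.328,0)),("reamer",(.471,-.367,.125))]:
        r=[(np.round(d["uv"],1).tolist(),round(d["score"],2)) for d in spot_point("wrist",l)][:2]
        print(l,r,"pred",np.round(proj(W,X),1), "atz",[np.round(atz(W,d[0],X[2])*1e3,1) for d in r])
    print(np.round(read_state()["position"],4).tolist())
    return W
E
python3 -m crank '[[[0,0,0,-35,-20,2,15],[0,0,0,-35,-20,2,15],[0,0,0,-35,-20,2,15],[0,0,0,-35,-20,2,15],[0,0,0,-35,-22,2,15],[0,0,0,-34,-22,0,15],[0,0,0,0,0,0,15],[0,0,0,0,0,0,15]]]' 50; python3 -c "
from w import *
wlook('pics/w3.png')"; python3 -m crank '[[[0,0,0,-25,-20,0,15],[0,0,0,-25,-25,0,15],[0,0,0,0,0,0,15],[0,0,0,0,0,0,15]]]' 50;python3 -c "
from w import *
wlook()"
```

```text
time_s: 10.7
position: [0.4737, -0.4005, 0.3738]
tool_rot: [[-0.25, 0.968, 0.002], [0.968, 0.25, 0.002], [0.002, 0.002, -1.0]]
force: [0.4, 0.9, -1.6]
finger_gap: 0.0227
finger_force: 50.1
notch [([278.8, 79.8], 0.91)] pred [280.2  81.5] atz [array([ 452.2, -303.7,  125. ])]
stand [([278.8, 111.2], 0.56)] pred [278.7 104.9] atz [array([ 461.4, -336.3,    0. ])]
reamer [([279.0, 136.9], 0.93)] pred [280.8 142.8] atz [array([ 467.4, -361.3,  125. ])]
[0.4746, -0.3991, 0.3745]
time_s: 11.4
position: [0.4433, -0.4598, 0.3738]
tool_rot: [[-0.251, 0.968, 0.001], [0.968, 0.251, 0.002], [0.002, 0.001, -1.0]]
force: [-0.1, 0.3, -1.6]
finger_gap: 0.0227
finger_force: 50.2
notch [([328.1, 28.9], 0.91)] pred [324.3  29.3] atz [array([ 457.6, -303.7,  125. ])]
stand [] pred [311.   67.4] atz []
reamer [([323.9, 92.8], 0.62)] pred [322.8  95.5] atz [array([ 471.4, -364.1,  125. ])]
[0.4437, -0.4592, 0.3743]
```

View pics/w3.png

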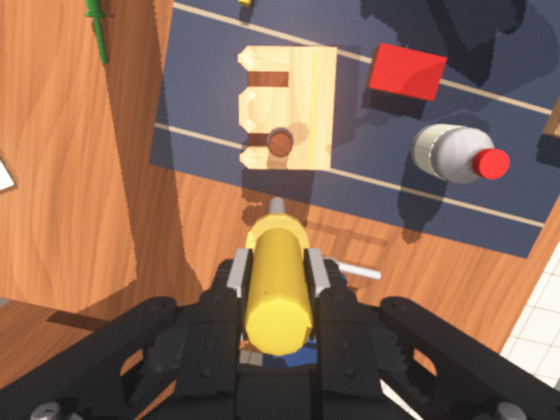

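Wrist view: free notch slot spans cols 240-289, centre row 79, with the reamer at (280,143). The stand edges are square to the tool. Pin hangs in the jaws with collar at (277,238) and shank tip near (277,200).

```bash
python3 - <<'E'
from w import *
W=wlook('pics/w4.png')
st=read_state(); R=np.array(st["tool_rot"]); p=np.array(st["position"])
for dx in(-3,0,3): print(dx,[np.round(proj(W,p+R@np.array([dx/1e3,0,z])),1).tolist() for z in(.036,.114)])
for d in trace("wrist","pin")[:2]:
    ys,xs=np.nonzero(d["pixels"]); print(d["score"],xs.min(),xs.max(),ys.min(),ys.max())
    for y in range(ys.min(),ys.min()+60,6): r=xs[ys==y]; print(y,r.min(),r.max(),end="; ")
# slot rows: brightness profile through the slot columns
c0=proj(W,(.4543,-.3037,.125)); print(c0)
nt=np.array([.4548,-.3037,.125]); 
crop=cv2.resize(W["img"][0:100,230:400,::-1],(800,470),interpolation=cv2.INTER_CUBIC); 
cv2.imwrite("pics/w4c.png",crop)
E
```

```text
notch [([323.5, 26.9], 0.93)] pred [324.8  28.7] atz [array([ 452.3, -303.8,  125. ])]
stand [([311.2, 70.7], 0.87)] pred [311.4  66.9] atz [array([ 460.1, -332.8,    0. ])]
reamer [([321.9, 92.8], 0.62)] pred [323.2  94.9] atz [array([ 469. , -365.3,  125. ])]
[0.4433, -0.4599, 0.3741]
-3 [[275.4, 249.6], [276.0, 208.0]]
0 [[275.4, 244.4], [276.0, 204.2]]
3 [[275.4, 239.3], [276.0, 200.4]]
0.8 243 312 198 355
198 273 278; 204 269 283; 210 268 284; 216 263 291; 222 255 299; 228 250 304; 234 247 306; 240 246 307; 246 245 308; 252 253 302; 0.67 127 136 0 22
0 127 132; 6 127 133; 12 128 134; 18 129 136; Traceback (most recent call last):
  File "<stdin>", line 7, in <module>
    return umr_minimum(a, axis, None, out, keepdims, initial, where)
ValueError: zero-size array to reduction operation minimum which has no identity
```

```bash
python3 - <<'E'
import cv2
a=cv2.imread("pics/w3.png")[35:180,220:350]
cv2.imwrite("pics/w3c.png",cv2.resize(a,None,fx=4,fy=4,interpolation=cv2.INTER_CUBIC))
E
```

```text
(no output)
```

View pics/w3c.png

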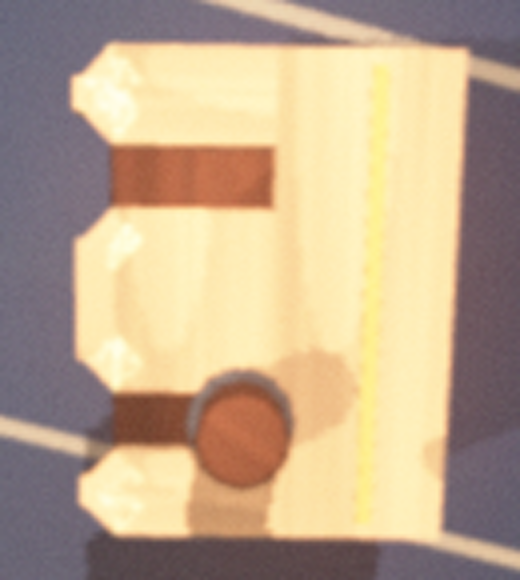

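Slot in the crop: rows 147-208, closed end col 273, giving full-image centre (280.7,79.4) for the notch point. Moving to ahead of the mouth.

```bash
python3 -m crank '[[[0,0,0,30,-4,0,15],[0,0,0,40,-6,0,15],[0,0,0,40,-6,0,15],[0,0,0,39,-4,0,15],[0,0,0,0,0,0,15],[0,0,0,0,0,0,15]]]' 50; python3 -c "
from w import *
nt=.3625*ex-.4079*ey
go(rot(ex,-ez),nt-.07*ex+.167*ez)"
```

```text
time_s: 12.65
position: [0.3862, -0.3204, 0.375]
tool_rot: [[-0.252, 0.968, 0.002], [0.968, 0.252, -0.001], [-0.001, 0.002, -1.0]]
force: [0.4, -0.3, -1.5]
finger_gap: 0.023
finger_force: 50.3
t 12.75 p [ 386.7 -321.7  374.3] gap 0.02285054441733326 F [ 0.3 -0.2 -1.4] ff 50.25564730167389
turn [ 0.001  0.    -0.003] shift before [ 1.500e+00 -2.000e-01  2.073e+02] shift after [1.400e+00 1.000e-01 2.073e+02]
```

```bash
python3 -m crank '[[[0,0,0,1,0,30,15],[0,0,0,0,0,40,15],[0,0,0,0,0,40,15],[0,0,0,0,0,40,15],[0,0,0,0,0,30,15],[0,0,0,0,0,20,15],[0,0,0,0,0,7,15],[0,0,0,0,0,0,15],[0,0,0,0,0,0,15]]]' 50; python3 - <<'E'
from w import *
nt=.3625*ex-.4079*ey
go(rot(ex,-ez),nt-.07*ex+.167*ez)
W=cam("wrist")
P=[]
for i in range(4): P.append(np.array(read_state()["position"])); cam("top")
p=np.mean(P,0); pin=p-.036*ez; print(p)
for n,c in(("scene",S),("top",T)):
    a=proj(c,pin); print(n,"pin pred",a,[d["uv"] for d in spot_point(n,"pin") if np.hypot(*(np.array(d["uv"])-a))<30],"notch",[d["uv"] for d in spot_point(n,"notch")], "pred",proj(c,.3625*ex-.4086*ey+.125*ez))
save(S,"pics/s5.png",(100,180,240,285),(800,600))
E
```

```text
time_s: 13.65
position: [0.387, -0.3209, 0.1679]
tool_rot: [[-0.251, 0.968, 0.002], [0.968, 0.251, -0.001], [-0.001, 0.002, -1.0]]
force: [0.2, 0.1, -2.3]
finger_gap: 0.023
finger_force: 50.2
t 13.75 p [ 387.1 -320.8  168.4] gap 0.023037126278789843 F [ 0.2 -0.4 -2.9] ff 50.20805597305298
turn [ 0.002  0.002 -0.003] shift before [ 0.6 -0.5  1.4] shift after [ 0.6 -0.5  1.4]
[ 0.3867192  -0.32027859  0.16816734]
scene pin pred [144.73447288 249.4703616 ] [[143.5, 249.8], [135.7, 246.0]] notch [[166.0, 262.9]] pred [165.01262643 263.122393  ]
top pin pred [432.67715376 236.93289778] [[428.8, 237.9]] notch [[422.6, 207.2], [201.1, 155.0]] pred [422.39479595 207.54883456]
```

View pics/s5.png

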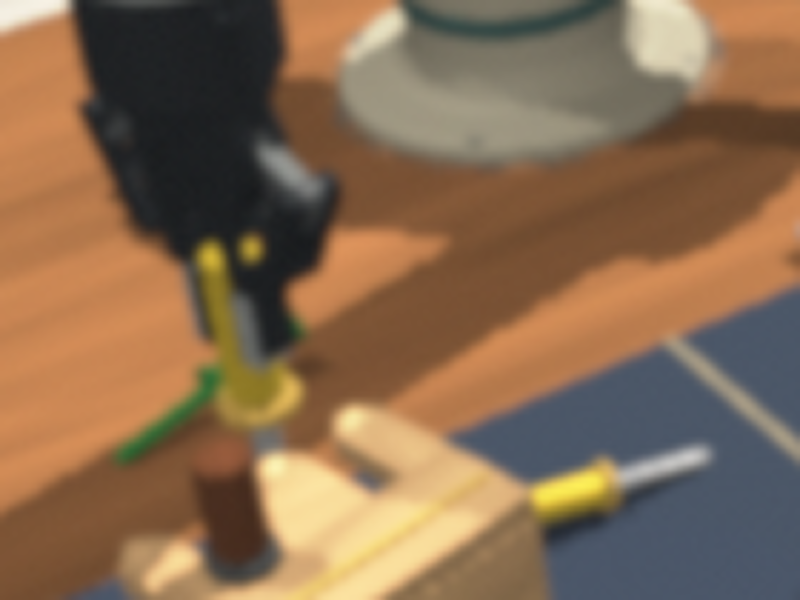

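Scene crop: pin collar at (258,400), ahead of the free notch mouth (between prongs at (290,460) and (360,420)). The shank is below plate level. Sliding in and watching forces.

```bash
python3 -m crank '[[[0,0,0,0.5,10,0,15],[0,0,0,0,10,0,15],[0,0,0,0,8,0,15],[0,0,0,0,6,0,15],[0,0,0,0,6,0,15],[0,0,0,0,0,0,15]]]' 50; python3 -c "
from w import *
nt=.3625*ex-.4079*ey
go(rot(ex,-ez),nt+.167*ez)"
```

```text
time_s: 14.8
position: [0.4257, -0.309, 0.167]
tool_rot: [[-0.252, 0.968, 0.001], [0.968, 0.252, 0.001], [0.001, 0.001, -1.0]]
force: [-0.6, -0.8, -1.8]
finger_gap: 0.0227
finger_force: 50.2
t 14.9 p [ 424.8 -309.   167. ] gap 0.022747167994633447 F [-0.3 -0.  -1.7] ff 50.19487738609314
turn [ 0.    -0.001 -0.002] shift before [-1.1 30.   0. ] shift after [-1.2 30.   0. ]
```

```bash
python3 -m crank '[[[0,0,0,-0.5,6,0,15],[0,0,0,0,6,0,15],[0,0,0,0,6,0,15],[0,0,0,0,5,0,15],[0,0,0,0,4,0,15],[0,0,0,0,3,0,15],[0,0,0,0,0,0,15],[0,0,0,0,0,0,15]]]' 50; python3 -c "
from w import *
nt=.3625*ex-.4079*ey
go(rot(ex,-ez),nt+.161*ez)"
```

```text
time_s: 15.7
position: [0.4539, -0.3021, 0.1671]
tool_rot: [[-0.252, 0.968, 0.0], [0.968, 0.252, 0.001], [0.001, 0.0, -1.0]]
force: [-0.9, -0.4, -1.1]
finger_gap: 0.0231
finger_force: 50.2
t 15.8 p [ 453.7 -302.1  167.1] gap 0.022793667994557537 F [ 0.4  0.1 -2.1] ff 50.19481301307678
turn [ 0.    -0.001 -0.002] shift before [-0.6  0.3  6.1] shift after [-0.6  0.3  6.1]
```

```bash
python3 -m crank '[[[0,0,0,0,0,2,15],[0,0,0,0,0,2,15],[0,0,0,0,0,0,15]]]' 50;  python3 -m crank '[[[0,0,0,0,0,1,15],[0,0,0,0,0,0,15]]]' ;python3 -m crank '[[[0,0,0,0,0,1,15],[0,0,0,0,0,0,15]]]'
```

```text
time_s: 16.1
position: [0.4538, -0.3021, 0.163]
tool_rot: [[-0.251, 0.968, 0.0], [0.968, 0.251, 0.001], [0.001, 0.001, -1.0]]
force: [-1.0, -0.7, -1.8]
finger_gap: 0.0231
finger_force: 50.4
time_s: 16.3
position: [0.4539, -0.3022, 0.1629]
tool_rot: [[-0.251, 0.968, 0.001], [0.968, 0.251, 0.0], [0.0, 0.001, -1.0]]
force: [-2.5, 1.4, 4.0]
finger_gap: 0.0228
finger_force: 50.7
time_s: 16.5
position: [0.4539, -0.3022, 0.1629]
tool_rot: [[-0.252, 0.968, 0.001], [0.968, 0.252, -0.0], [-0.0, 0.001, -1.0]]
force: [-2.8, 1.9, 8.7]
finger_gap: 0.0229
finger_force: 51.4
```

Collar seated on the plate (+8.7 N). Ease and open partly.

```bash
python3 -m crank '[[[0,0,0,0,0,-1,15],[0,0,0,0,0,0,26],[0,0,0,0,0,0,30],[0,0,0,0,0,0,36],[0,0,0,0,0,0,42],[0,0,0,0,0,0,42]]]' 20; python3 -c "
from w import *
wlook('pics/w6.png')"
```

```text
time_s: 17.1
position: [0.454, -0.3021, 0.162]
tool_rot: [[-0.251, 0.968, 0.0], [0.968, 0.251, 0.001], [0.001, 0.001, -1.0]]
force: [0.4, 0.1, 0.8]
finger_gap: 0.0422
finger_force: 0.0
notch [] pred [274.8 248. ] atz []
stand [([274.6, 224.4], 0.93)] pred [274.8 217. ] atz [array([ 460.6, -335. ,    0. ])]
reamer [([276.5, 342.1], 0.66)] pred [276.5 347.8] atz [array([ 470. , -363.1,  125. ])]
[0.454, -0.3021, 0.1621]
```

View pics/w6.png

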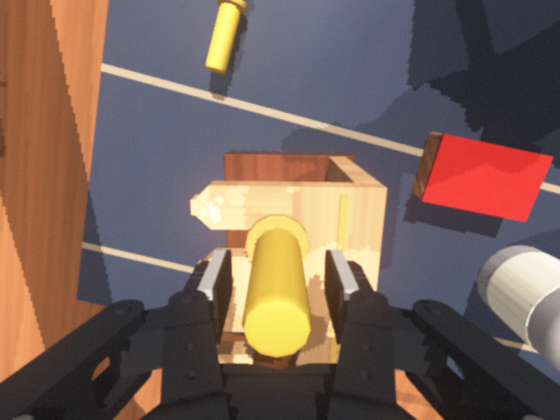

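The pin stands upright, centred in the notch (collar (276,240)), fingers clear on both sides. Retreat upward.

```bash
python3 -m crank '[[[0,0,0,0,0,-15,42],[0,0,0,0,0,-30,42],[0,0,0,0,0,-45,42],[0,0,0,0,0,-45,42],[0,0,0,0,0,-45,42],[0,0,0,0,0,0,42]]]' 20; python3 - <<'E'
from w import *
u=near("scene","pin",(165,262));v=near("top","pin",(422,207)); print(u,v)
if u is not None and v is not None: print(tri([(S,u),(T,v)]))
print("pred",proj(S,.3625*ex-.4086*ey+.125*ez))
K=np.array([.5714,-.0209,.1992]); go(rot(s,-nn),K+nn*.06)
E
```

```text
time_s: 18.0
position: [0.4561, -0.3041, 0.3493]
tool_rot: [[-0.251, 0.968, 0.011], [0.968, 0.252, -0.008], [-0.011, 0.009, -1.0]]
force: [0.5, -0.9, -0.2]
finger_gap: 0.042
finger_force: 0.0
[165.2 263. ] [420.1 205. ]
[ 0.45854232 -0.30093281  0.12654601]
pred [165.01262643 263.122393  ]
t 18.2 p [ 453.3 -301.8  340.7] gap 0.04190190449269519 F [-0.6  0.1 -0.3] ff 0.0
turn [-0.524 -0.002 -0.003] shift before [241.8 155.   90.1] shift after [241.7  89.9 155.3]
```

```bash
python3 -m crank '[[[-0.131,0,0,40,0,0,42],[-0.131,0,0,45,0,0,42],[-0.131,0,0,45,0,0,42],[-0.131,0,0,45,0,0,42],[0,0,0,40,20,20,42],[0,0,0,27,35,35,42],[0,0,0,0,35,35,42],[0,0,0,0,0,0,42],[0,0,0,0,0,0,42]]]' 20; python3 - <<'E'
from w import *
K=np.array([.5714,-.0209,.1992]); go(rot(s,-nn),K-nn*.022)
W=cam("wrist"); save(W,"pics/w7.png")
print([(d["uv"],d["score"]) for d in spot_point("wrist","keeper_knob")][:2],proj(W,K))
E
```

```text
time_s: 19.1
position: [0.5068, -0.04, 0.3081]
tool_rot: [[-0.254, 0.84, 0.48], [0.967, 0.219, 0.13], [0.004, 0.497, -0.868]]
force: [0.3, 0.3, -0.5]
finger_gap: 0.0419
finger_force: 0.0
t 19.2 p [506.6 -41.3 309.6] gap 0.04224002932649393 F [-1.2 -1.1 -0.8] ff 0.0
turn [-0.001 -0.001 -0.003] shift before [  3.2   3.7 151.6] shift after [  3.3   3.5 151.6]
[([282.4, 188.2], 0.76)] [281.78516697 194.61399718]
```

View pics/w7.png

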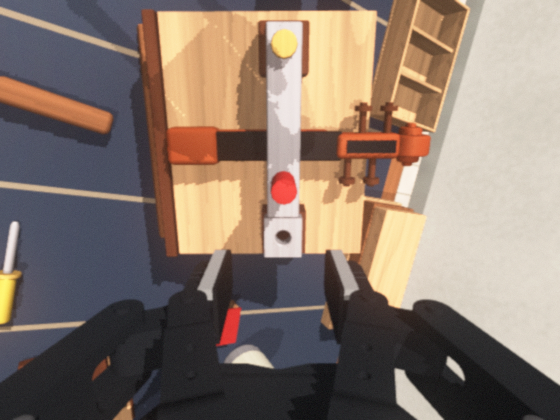

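Bore is empty at (283,237), keeper shut, knob top at (284,187), about 5 mm more toward the pivot than predicted. Going down over it.

```bash
python3 -m crank '[[[0,0,0,6,3,30,42],[0,0,0,0,0,40,42],[0,0,0,0,0,20,42],[0,0,0,0,0,0,42],[0,0,0,0,0,0,42]]]' 20; python3 - <<'E'
from w import *
K=np.array([.5704,-.0170,.1992]); go(rot(s,-nn),K-nn*.022)
W=cam("wrist")
print([(d["uv"],d["score"]) for d in spot_point("wrist","keeper_knob")][:2],proj(W,K),proj(W,K-.004*ey))
E
```

```text
time_s: 19.8
position: [0.552, -0.0243, 0.2351]
tool_rot: [[-0.25, 0.838, 0.485], [0.968, 0.216, 0.126], [0.001, 0.501, -0.865]]
force: [-0.5, 0.5, 0.9]
finger_gap: 0.0424
finger_force: 0.0
t 19.9 p [552.5 -24.4 236.4] gap 0.04169328666127048 F [ 0.8  0.1 -0.6] ff 0.0
turn [ 0.004  0.003 -0.003] shift before [ 2.8 -2.2 63.8] shift after [ 2.7 -2.  63.8]
[([275.7, 235.6], 0.87)] [273.06429501 235.42910988] [273.11360947 242.16928338]
```

```bash
python3 -m crank '[[[0,0,0,3,-1,20,42],[0,0,0,0,0,22,42],[0,0,0,0,0,20,42],[0,0,0,0,0,0,34],[0,0,0,0,0,0,29],[0,0,0,0,0,0,29]]]' 20; python3 - <<'E'
from w import *
K=np.array([.5704,-.0170,.1992]); go(rot(s,-nn),K-nn*.022)
E
```

```text
time_s: 20.6
position: [0.581, -0.0134, 0.1819]
tool_rot: [[-0.251, 0.837, 0.487], [0.968, 0.217, 0.126], [-0.0, 0.503, -0.864]]
force: [-0.2, 0.1, 0.5]
finger_gap: 0.0284
finger_force: 0.0
t 20.7 p [581.  -13.4 181.9] gap 0.02913532701080538 F [-0.2 -0.7  0.2] ff 0.0
turn [ 0.003  0.002 -0.002] shift before [-0.8 -1.   1.4] shift after [-0.8 -1.   1.4]
```

```bash
python3 - <<'E'
from plan import *
R=np.array([[.972,.235,0],[.235,-.972,0],[0,0,-1.]]);p0=np.array([134.9,-559,239.3])
for aft in(0,1):
    p=p0.copy();A=R.copy()
    for k in range(12):
        B=A@Ro.from_rotvec([-.034,.0347,-.129]).as_matrix()
        p+= (B if aft else A)@[0,0,-5]; A=B
    print(aft,p)
E
```

```text
0 [ 120.19785899 -558.37044636  296.66650605]
1 [ 117.77450842 -559.00465347  295.9937696 ]
```

```bash
python3 -m crank '[[[0,0,0.06,0.2,-6.8,0,29],[0,0,0.12,0.8,-13.5,0,29],[0,0,0.12,0.8,-13.5,0,29],[0,0,0.12,0.8,-13.5,0,29],[0,0,0,0,0,0,29]]]' 20; python3 - <<'E'
from w import *
P=np.array([.5617,.0954,.1643]); st=read_state(); d=np.array(st["position"])-P
a,b,c=d@s,d@ey,d@nn; print("ang",np.arctan2(-a,-b),"r",np.hypot(a,b),"n",c)
W=cam("wrist"); u=spot_point("wrist","keeper_knob"); print([(np.round(q["uv"]),round(q["score"],2)) for q in u[:2]], proj(W,np.array(st["position"])-.022*np.array(st["tool_rot"])[:,2]))
E
```

```text
time_s: 21.2
position: [0.5382, -0.0133, 0.1573]
tool_rot: [[0.112, 0.868, 0.484], [0.972, -0.197, 0.127], [0.205, 0.456, -0.866]]
force: [-0.5, 0.4, 0.1]
finger_gap: 0.0292
finger_force: 0.0
ang 0.42451897197650024 r 0.10989877840999292 n 0.019055463337428587
[(array([277., 306.]), 0.93)] [277.18716349 305.26469271]
```

Knob tracks between the jaws; continuing the arc to the stop.

```bash
python3 -m crank '[[[0,0,0.12,0.8,-13.4,0,29],[0,0,0.12,0.8,-13.4,0,29],[0,0,0.12,0.8,-13.4,0,29],[0,0,0.12,0.8,-13.4,0,29],[0,0,0.12,0.8,-13.4,0,29],[0,0,0.12,0.8,-13.4,0,29],[0,0,0,0,0,0,29]]]' 20; python3 - <<'E'
from w import *
P=np.array([.5617,.0954,.1643]); st=read_state(); d=np.array(st["position"])-P
a,b,c=d@s,d@ey,d@nn; print("ang",np.arctan2(-a,-b),"r",np.hypot(a,b),"n",c)
W=cam("wrist"); u=spot_point("wrist","keeper_knob"); print([(np.round(q["uv"]),round(q["score"],2)) for q in u[:2]], proj(W,np.array(st["position"])-.022*np.array(st["tool_rot"])[:,2]))
E
```

```text
time_s: 22.1
position: [0.4782, 0.0288, 0.1293]
tool_rot: [[0.655, 0.58, 0.484], [0.603, -0.787, 0.128], [0.455, 0.209, -0.866]]
force: [1.1, -0.1, -0.5]
finger_gap: 0.0291
finger_force: 0.0
ang 1.1565331825397185 r 0.11039840879291034 n 0.01842520290192962
[(array([280., 305.]), 0.79)] [278.43632673 305.32349133]
```

```bash
python3 -m crank '[[[0,0,0.12,0.8,-13.4,0,29],[0,0,0.1,0.6,-11,0,29],[0,0,0.06,0.2,-6.6,0,29],[0,0,0.04,0.1,-4.5,0,29],[0,0,0,0,0,0,29]]]' 20;  python3 -m crank '[[[0,0,0,0,-2,0,29],[0,0,0,0,0,0,29]]]' 20; python3 - <<'E'
from w import *
P=np.array([.5617,.0954,.1643]); st=read_state(); d=np.array(st["position"])-P
a,b,c=d@s,d@ey,d@nn; print("ang",np.arctan2(-a,-b),"r",np.hypot(a,b),"n",c)
W=cam("wrist"); u=spot_point("wrist","keeper_knob"); print([(np.round(q["uv"]),round(q["score"],2)) for q in u[:2]], proj(W,np.array(st["position"])-.022*np.array(st["tool_rot"])[:,2]))
E
```

```text
time_s: 22.8
position: [0.463, 0.0588, 0.125]
tool_rot: [[0.804, 0.344, 0.486], [0.325, -0.937, 0.126], [0.499, 0.056, -0.865]]
force: [0.2, -0.5, -0.2]
finger_gap: 0.0291
finger_force: 0.1
time_s: 23.0
position: [0.4622, 0.0604, 0.1247]
tool_rot: [[0.804, 0.343, 0.485], [0.324, -0.938, 0.126], [0.498, 0.056, -0.865]]
force: [0.8, -1.4, -0.2]
finger_gap: 0.0288
finger_force: 0.7
ang 1.4930943907000933 r 0.11116891933516097 n 0.018342894076894663
[(array([286., 305.]), 0.69)] [278.94963838 305.08348445]
```

```bash
python3 -m crank '[[[0,0,0,0,-2,0,29],[0,0,0,0,0,0,29]]]';  python3 -m crank '[[[0,0,0,0,-2,0,29],[0,0,0,0,0,0,29]]]';  python3 -m crank '[[[0,0,0,0,-2,0,29],[0,0,0,0,0,0,29]]]'
```

```text
time_s: 23.4
position: [0.461, 0.0627, 0.1244]
tool_rot: [[0.805, 0.343, 0.485], [0.323, -0.938, 0.127], [0.498, 0.055, -0.865]]
force: [1.1, -1.7, -0.6]
finger_gap: 0.0289
finger_force: 0.9
time_s: 23.6
position: [0.46, 0.0648, 0.1242]
tool_rot: [[0.805, 0.343, 0.485], [0.323, -0.938, 0.127], [0.498, 0.055, -0.866]]
force: [1.1, -0.9, 0.3]
finger_gap: 0.0287
finger_force: 0.8
time_s: 23.8
position: [0.46, 0.0651, 0.1242]
tool_rot: [[0.804, 0.342, 0.486], [0.324, -0.938, 0.123], [0.498, 0.058, -0.865]]
force: [-0.1, -8.9, -1.0]
finger_gap: 0.029
finger_force: 4.0
```

At the stop (8.9 N). Ease off, retreat.

```bash
python3 -m crank '[[[0,0,0,0,-0,0,29],[0,0,0,0,-0,0,36],[0,0,0,0,-0,0,42],[0,0,0,0,0,0,42],[0,0,0,0,0,-15,42],[0,0,0,0,0,-30,42],[0,0,0,0,0,-40,42],[0,0,0,0,0,-40,42],[0,0,0,0,0,-20,42],[0,0,0,0,0,0,42],[0,0,0,0,0,0,42]]]'; python3 - <<'E'
from w import *
u=near("scene","pin",(165,262));v=near("top","pin",(422,207),15); print("pin",u,v)
if u is not None and v is not None: print(tri([(S,u),(T,v)]))
W=cam("wrist")
k=spot_point("scene","keeper_knob");t=spot_point("top","keeper_knob");w=spot_point("wrist","keeper_knob")
for q in(k,t,w): print([(np.round(d["uv"],1).tolist(),round(d["score"],2)) for d in q][:3])
P=np.array([.5617,.0954,.1643])
for a in(1.3,1.5):
    X=P+.113*(-np.cos(a)*ey-np.sin(a)*s)+.04*nn; print(a,X,proj(S,X),proj(T,X),proj(W,X))
im=np.hstack([S["img"][130:330,110:390],W["img"][0:400:2,::2]]); cv2.imwrite("pics/fin.png",cv2.resize(im[...,::-1],(800,int(800*im.shape[0]/im.shape[1]))))
E
```

```text
time_s: 24.9
position: [0.389, 0.0482, 0.2494]
tool_rot: [[0.805, 0.342, 0.485], [0.323, -0.938, 0.127], [0.498, 0.055, -0.865]]
force: [-0.5, 0.3, -0.7]
finger_gap: 0.0419
finger_force: 0.0
pin [164.  262.3] [419.  208.3]
[ 0.451101   -0.2997879   0.12333676]
[([289.3, 201.7], 0.94)]
[([267.2, 210.5], 0.77), ([423.1, 206.7], 0.36)]
[([284.8, 198.4], 0.91)]
1.3 [0.45881691 0.03715887 0.14449998] [284.37811287 206.16718206] [272.31464543 206.30929943] [315.96542082 199.39880784]
1.5 [0.44996246 0.05782241 0.14258255] [288.46465253 202.78716152] [263.24051282 210.44048391] [287.01532022 201.14286471]
```

View pics/fin.png

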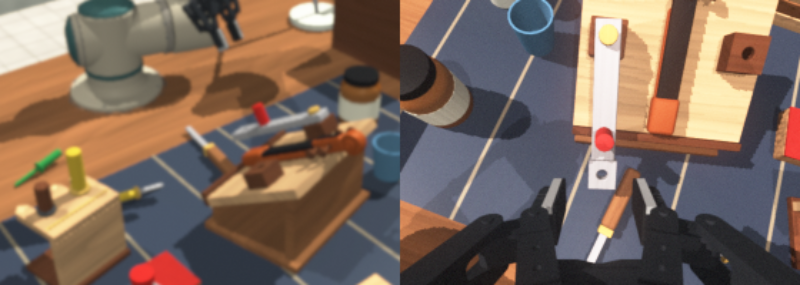

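The view shows the pin upright in the free notch (75,170), the keeper bar pointing straight down the slope, and the arm clear of everything. Handing in.

```bash
python3 -c "
from workcell import *
print(close_job())"
```

```text
the job is handed in; nothing more can be done
None
```

The job is handed in at about 25 s of the 56 s allowed: the pin hangs upright and released in the free notch, the keeper is open to its stop, and the arm is clear; the hand-in gave no verdict.

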